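# Fit the coarse sleeve on the edge sander

### The arm

A 7-joint arm with a two-finger parallel gripper is mounted at the origin on the work surface. World frame = base frame: x ahead of the robot, y to its left, z up, the work surface at z = 0. Lengths are in m, angles in rad, forces in N, time in s.
With the tool pointing down it reaches from about 0.4 to 0.875 m from the base axis. Payload 19.3 kg.
Tool frame: the origin (TCP) lies on the centre line of the jaws, within the pads' length; the fingertips stand 8 mm ahead of it and the grasp point (between the pads) lies 11 mm behind it (bot.tip_extent is the distance from the TCP to the fingertips, in m); x points along the fingers, y is the direction in which the jaws open and shut, and the axes are right-handed (so a half turn about x gives the same grasp; the last joint's range is limited). The gripper opens to 85 mm and grips with 20 to 120 N. Pads are 22 mm wide; open, the fingers measure 114 mm over their backs; the gripper's body (76 mm by 85 mm) begins 54 mm behind the grasp point. The pads swing forward as they close: fully open they stand 13 mm farther back than shut.
Start: joints at [-1.249, 0.521, -0.036, 1.599, 0.021, 1.021, -0.113], TCP at [0.239, 0.578, 0.239] pointing down, gripper open.
Joint ranges: [-2.91, 2.91], [-0.3, 2.13], [-1.5, 1.42], [0.17, 2.43], [-1.26, 4.41], [0.16, 1.93], [-2.52, 2.52]. Speed limits (rad/s): [1.89, 1.89, 2.39, 2.39, 3.01, 3.01, 3.01].

### API

Orientations are given as [roll, pitch, yaw] about the fixed x, y, z axes, in that order (R = Rz(yaw) Ry(pitch) Rx(roll)).
In Python, from workcell import sensors, imaging, order, bot gives the robot as it stands.
- The arm moves only by the tool arm_command, never from a script. Its argument "commands" is a list of rows, each an object of numbers: "dx", "dy", "dz": the shift along the tool's x, y, z in cm; "twist": the turn about the tool's x in rad. A call has 1 to 12 rows; each row is the pose to reach, as a shift and turn from the pose measured when the call began, along the tool's axes at that moment; what a row does not reach only later rows make up. A row lasts 1/12 s, in which the tool goes at most 41.7 mm and 7.16 degrees, less where a joint would pass 70% of its speed; a pose out of reach is approached as far as the arm can. A call with a gripper value outside its range is refused whole. "grip" is the closure, from -1 (fully open) to 1 (shut), set as the call begins (left out, the last holds). The fingers move at their own pace and stop on an object; "squeeze" is the grip in N (left out, the last holds). Time passes only in rows, so rows that repeat a pose let the fingers close. It gives the time, the measured TCP pose, the force and the opening at its end, in the units of the state.
- sensors.observe(): the state, without advancing time (a new reading comes with each control period).
- imaging.grab_frame(name): name is "side" or "top" or "wrist"; returns the picture (480x640x3 uint8, red, green, blue); there is no depth.
- imaging.camera_info(name): a dict with "fx", "fy", "cx", "cy" (pixels), "origin" and "attitude" of the camera in the world. Camera axes: x right, y down, z forward; pixel columns grow to the right and rows downward; lengths in m; the calibration is good to about 2 mm. The wrist camera is an equidistant fisheye: a pixel r from the principal point sees the ray r / f radians off the axis. A picture is of the moment at which its call begins: read the wrist's pose just before it. camera_info takes no time and is no camera call; for the wrist camera it gives the pose at the moment of the call.
- order.job_done(): hands the job in, once; it reports no verdict.
The state is a dict: "clock": time; "qpos": joint angles; "qd": joint speeds; "joint_efforts": joint torques, N m; "position": TCP position; "tool_rot": TCP orientation; "force": force on the tool from outside, world axes, zero at the start; "moment": the same for the moment, N m; "grip_width": finger opening in m.
Only numpy, scipy, OpenCV 4.12 (cv2) and the standard library are available. Lean on these libraries where they do the work, as an engineer would, in place of code of your own. Each camera call takes 0.05 s, during which the arm holds its last target.

### The job

The shoe-edge sander's spindle is bare. Pick up the orange sanding sleeve, slide it over the upright spindle and lower it until it sits fully home on the steel flange, then let go; do not just drop it down the spindle. Leave the blue and the white sleeves standing where they are.

Things in the scene. Friction and masses are not known exactly. Their poses are not given: they have to be found in the camera images.
- orange_sleeve: the orange sanding sleeve to be fitted: a rigid plain tube standing upright on the bench, 52 mm outside diameter, 32 mm bore right through (10 mm wall), 60 mm tall, about 90 g. Origin at the centre of its underside, z along the bore, up. It is the same all the way round, so it can be gripped across its outside at any yaw.
- blue_sleeve: a blue sleeve of the same shape and size, standing on the bench; not wanted now, stays where it is. Origin at the centre of its underside, z up.
- white_sleeve: a white sleeve of the same shape and size, standing on the bench; not wanted now, stays where it is. Origin at the centre of its underside, z up.
- flange (a point): on the sander (low green box, grey motor across its rear): point on the upright spindle's axis on its round steel flange's top face, 66 mm above the bench; z up, x towards the motor. Fixed spindle: 18 mm thick up to 58 mm above the flange, then a cone to 6 mm at 70 mm. Flange 68 mm wide; box top 6 mm below it, 130 mm wide. Motor starts 83 mm from the axis, its top 36 mm above the flange.

How it is judged:
At the end, for the whole second after the job is handed in: the orange sleeve is on the spindle, its underside within 8 mm of the flange face, within 12 mm of the axis and upright within 10 degrees, at rest and released; the blue and white sleeves are within 30 mm of where they stood (horizontal distance between orange_sleeve and flange below 0.012 m and z of orange_sleeve in the frame of flange between -0.008 and 0.008 m and angle between the z axis of orange_sleeve and the z axis of flange, either way round below 0.17 rad and linear speed of orange_sleeve below 0.03 m/s and distance of each of blue_sleeve, white_sleeve from where it was at the start of the episode below 0.03 m); the robot touches nothing.
It fails at once if the orange sleeve is dropped down the spindle from more than about 25 mm above the flange (it falls along the spindle faster than 0.7 m/s) (horizontal distance between orange_sleeve and flange below 0.02 m and z of orange_sleeve in the frame of flange below 0.07 m and linear speed of orange_sleeve above 0.7 m/s).
It fails at once if the blue or the white sleeve is shifted by more than 30 mm or knocked over (distance of any of blue_sleeve, white_sleeve from where it was at the start of the episode above 0.03 m or angle between any of blue_sleeve, white_sleeve's own z axis and vertical above 0.6 rad).
It also fails if it takes over 38 s, if anything falls off the work surface, if the arm or the gripper's body presses on something with over 40 N, if the wrist force passes 120 N, or if a joint passes its speed limit or range.

## Working session

There is one attempt and no reset: what is moved stays moved. The work goes in short steps, Python scripts to look and compute and a tool call to move; the robot and the scene stay as the last step left them, time stands still between calls to the robot, and variables do not carry over. Pictures are saved under pics/ and viewed, and the job is handed in when it is done.

Besides the shell and the picture viewer there is one more tool, called after "Emit:" by a JSON object that holds its "fn" and its "kwargs", one argument or row to a line. arm_command: Moves the arm, as the interface text tells. Its arguments: {"type":"object","properties":{"commands":{"type":"array"},"grip":{"type":"number"},"squeeze":{"type":"number"}},"required":["commands"]}

```bash
mkdir -p pics; cat > h.py <<'E'
from workcell import sensors, imaging, order, bot
import numpy as np, cv2
from scipy.spatial.transform import Rotation as R
def save(n,f):
    im=imaging.grab_frame(n); cv2.imwrite(f,im[:,:,::-1]); return im
E
python3 - <<'E'
from h import *
s=sensors.observe(); print({k:np.round(v,3) for k,v in s.items()}, bot.tip_extent)
for n in("side","top","wrist"):
    print(n,imaging.camera_info(n))
    save(n,f"pics/{n}0.png")
E
```

```text
{'clock': np.float64(0.0), 'qpos': array([-1.249,  0.522, -0.036,  1.6  ,  0.021,  1.021, -0.113]), 'qd': array([-0.   , -0.   ,  0.002,  0.   , -0.002, -0.   , -0.   ]), 'joint_efforts': array([ 0.0000e+00, -9.2707e+01,  1.9800e+00, -3.6995e+01,  1.8000e-02,
        8.0000e-03,  0.0000e+00]), 'position': array([0.239, 0.577, 0.239]), 'tool_rot': array([-1.493,  1.57 , -1.885]), 'force': array([ 0.039, -0.4  ,  0.097]), 'moment': array([0.076, 0.007, 0.008]), 'grip_width': np.float64(0.085)} 0.008
side {'fx': 578.4567520382852, 'fy': 578.4567520382852, 'cx': 318.76591082564767, 'cy': 241.33459089648707, 'origin': array([-0.00668935, -0.50570888,  0.74812295]), 'attitude': array([-2.30730391, -0.00583526, -0.80917549])}
top {'fx': 591.8199524328116, 'fy': 591.8199524328116, 'cx': 317.6485706955856, 'cy': 251.50199757639334, 'origin': array([ 0.3950288 , -0.00857395,  1.16578956]), 'attitude': array([-3.00164873,  0.02713162, -1.54969082])}
wrist {'fx': 371.64829954431775, 'fy': 371.64829954431775, 'cx': 321.75863930310635, 'cy': 234.5245820644231, 'origin': array([0.1660205 , 0.60670354, 0.37332897]), 'attitude': array([ 2.82869775e+00, -5.49339965e-04,  1.17907007e+00])}
```

View pics/side0.png

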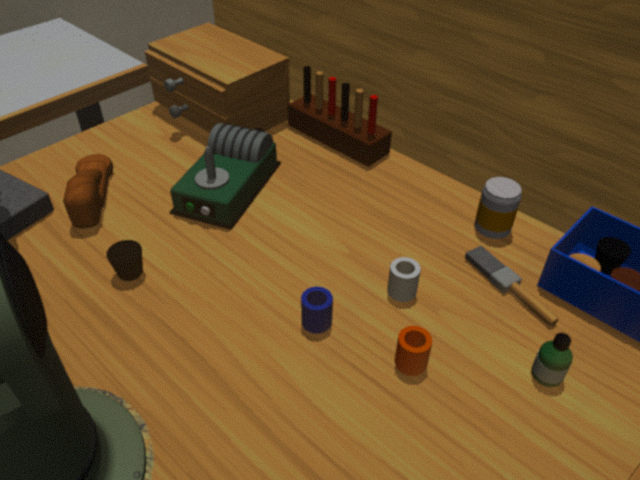

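View pics/top0.png

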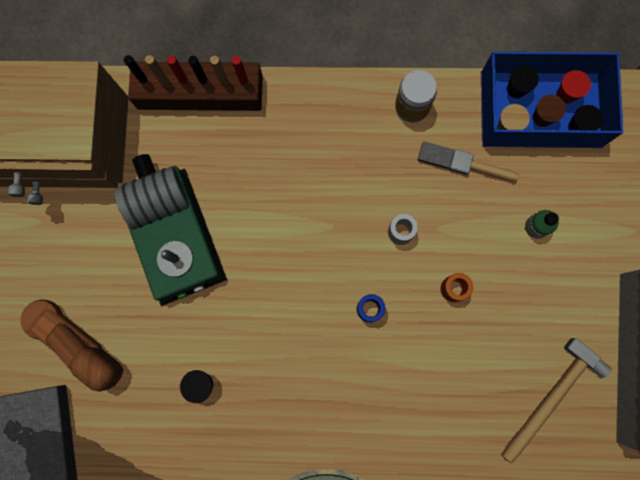

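View pics/wrist0.png

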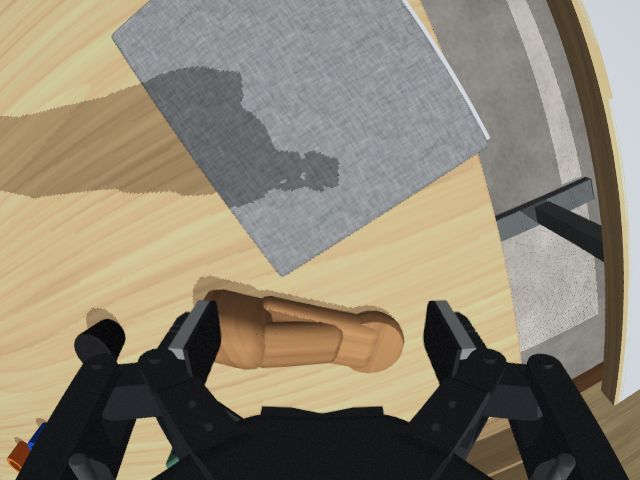

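```bash
cat >> h.py <<'E'
def ray(n,u,v):
    c=imaging.camera_info(n); Rm=R.from_euler('xyz',c['attitude']).as_matrix()
    if n=="wrist":
        dx,dy=(u-c['cx'])/c['fx'],(v-c['cy'])/c['fy']; r=np.hypot(dx,dy)+1e-12
        d=np.array([np.sin(r)*dx/r,np.sin(r)*dy/r,np.cos(r)])
    else: d=np.array([(u-c['cx'])/c['fx'],(v-c['cy'])/c['fy'],1])
    return c['origin'],Rm@d
def onplane(n,u,v,z):
    o,d=ray(n,u,v); return o+d*(z-o[2])/d[2]
def proj(n,P):
    c=imaging.camera_info(n); Rm=R.from_euler('xyz',c['attitude']).as_matrix()
    p=Rm.T@(np.asarray(P)-c['origin'])
    if n=="wrist":
        r=np.hypot(p[0],p[1]);t=np.arctan2(r,p[2]); return np.array([c['cx']+c['fx']*t*p[0]/r,c['cy']+c['fy']*t*p[1]/r])
    return np.array([c['cx']+c['fx']*p[0]/p[2],c['cy']+c['fy']*p[1]/p[2]])
E
python3 - <<'E'
from h import *
t=cv2.imread('pics/top0.png');s=cv2.imread('pics/side0.png')
crops=[t[215:325,350:490],t[205:315,115:235],s[250:385,290:440],s[115:230,165:285]]
cv2.imwrite('pics/crops.png',np.vstack([np.hstack([cv2.resize(c,(400,300),interpolation=cv2.INTER_CUBIC) for c in crops[i:i+2]]) for i in(0,2)]))
print(proj("top",[.3,0,0]))
for nm,im in(("top",t),("side",s)):
  hsv=cv2.cvtColor(im,cv2.COLOR_BGR2HSV)
  for col,m in(("o",cv2.inRange(hsv,(3,190,100),(14,255,255))),("b",cv2.inRange(hsv,(112,120,50),(130,255,255)))):
    cs,h=cv2.findContours(m,cv2.RETR_CCOMP,cv2.CHAIN_APPROX_NONE)
    for c,hh in zip(cs,h[0]):
      if cv2.contourArea(c)>80 and len(c)>5:
        e=cv2.fitEllipse(c); print(nm,col,"hole" if hh[3]>=0 else "outer",np.round(e[0],1),np.round(e[1],1),np.round(onplane(nm,*e[0],.06),4))
print(onplane("top",403.5,227.5,.06), "flange",onplane("top",175,258.5,.066),"side",onplane("side",212,179,.066))
E
```

```text
[328.56782441 384.53827086]
top o outer [458.8 286.5] [25.2 26.5] [ 0.4891 -0.2392  0.06  ]
top o hole [458.9 286.3] [18.2 18.8] [ 0.4894 -0.2395  0.06  ]
top b outer [370.9 307.9] [26.1 26.4] [ 0.4461 -0.0764  0.06  ]
top b hole [370.8 307.8] [17.9 18.4] [ 0.4462 -0.0762  0.06  ]
side o outer [414.9 339.1] [26.6 34.3] [ 0.4878 -0.2383  0.06  ]
side o hole [414.8 338.5] [15.9 21.9] [ 0.4886 -0.2375  0.06  ]
side o outer [ 86.1 174.8] [24.3 52.2] [0.3636 0.4913 0.06  ]
side b outer [610.6 304.4] [27.1 43.8] [ 0.7594 -0.4209  0.06  ]
side b outer [316.5 298.7] [22.5 29.7] [ 0.4441 -0.0763  0.06  ]
side b hole [316.3 297.7] [14.4 19.6] [ 0.4454 -0.0747  0.06  ]
side b outer [567.4 248.3] [20.5 84.5] [ 0.8353 -0.3112  0.06  ]
[ 0.59881441 -0.13668732  0.06      ] flange [0.53135943 0.29344752 0.066     ] side [0.52657425 0.29067367 0.066     ]
```

View pics/crops.png

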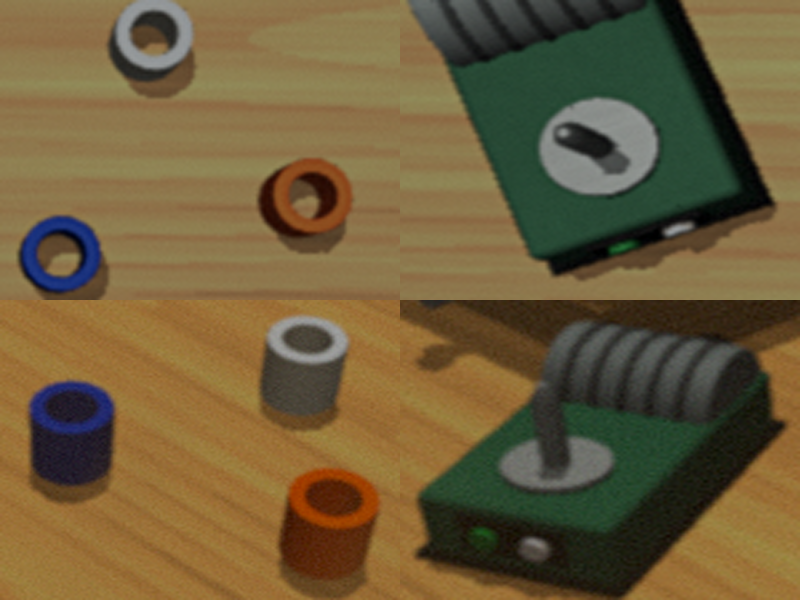

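```bash

python3 - <<'E'
from h import *
for nm,(x0,y0,x1,y1),tip in(("top",(140,225,215,290),(164.5,253.8)),("side",(185,155,240,200),(209,150))):
  im=cv2.imread(f'pics/{nm}0.png')
  hsv=cv2.cvtColor(im,cv2.COLOR_BGR2HSV)
  m=np.zeros(im.shape[:2],np.uint8); 
  m[y0:y1,x0:x1]=cv2.inRange(hsv,(0,0,75),(180,60,255))[y0:y1,x0:x1]
  cs,_=cv2.findContours(m,cv2.RETR_EXTERNAL,cv2.CHAIN_APPROX_NONE)
  c=max(cs,key=cv2.contourArea); c=cv2.convexHull(c); e=cv2.fitEllipse(c)
  print(nm,np.round(e,1) if 0 else e,cv2.boundingRect(c)); print(onplane(nm,*e[0],.066),"tip",onplane(nm,*tip,.133))
  P=onplane(nm,*e[0],.066);print(proj(nm,P+[0,0,.07]))
E
```

```text
top ((174.11131286621094, 258.25390625), (35.14335632324219, 36.82707595825195), 49.3560676574707) (156, 241, 37, 36)
[0.53179746 0.29516158 0.066     ] tip [0.53112571 0.29427138 0.133     ]
[163.54263323 253.18548003]
side ((211.36874389648438, 176.7435302734375), (20.05912208557129, 34.59015655517578), 84.13125610351562) (194, 167, 36, 21)
[0.53048827 0.29758274 0.066     ] tip [0.52914541 0.29044207 0.133     ]
[207.02849417 146.95686809]
```

```bash
cat > go.py <<'E'
from h import *
import sys
s=sensors.observe(); Rm=R.from_euler('xyz',s['tool_rot']).as_matrix()
print("t",s['clock'],"pos",np.round(s['position'],4),"q",np.round(s['qpos'],2),"F",np.round(s['force'],1),"w",s['grip_width'])
print(np.round(Rm,3))
for a in sys.argv[1:]:
    P=np.array(eval(a)); print(a,"shift cm",np.round(Rm.T@(P-s['position'])*100,2))
E
python3 go.py "[.48,.30,.24]" "[.52,.1,.24]" "[.489,-.239,.18]"
```

```text
t 0.15 pos [0.2386 0.5774 0.2389] q [-1.25  0.52 -0.04  1.6   0.02  1.02 -0.11] F [-0.5 -0.5 -0.4] w 0.08553944552369795
[[-0.     0.382  0.924]
 [-0.001  0.924 -0.382]
 [-1.    -0.001  0.   ]]
[.48,.30,.24] shift cm [ -0.1  -16.42  32.9 ]
[.52,.1,.24] shift cm [ -0.08 -33.38  44.24]
[.489,-.239,.18] shift cm [  5.95 -65.89  54.32]
```

Emit:
{"fn": "arm_command", "kwargs": {
  "commands": [
    {"dx": 0,"dy": -2.8,"dz": 3.7,"twist": 0.1},
    {"dx": 0,"dy": -5.6,"dz": 7.4,"twist": 0.2},
    {"dx": 0,"dy": -8.3,"dz": 11.1,"twist": 0.3},
    {"dx": 0,"dy": -11.1,"dz": 14.7,"twist": 0.4},
    {"dx": 0,"dy": -13.9,"dz": 18.4,"twist": 0.5},
    {"dx": 0,"dy": -16.7,"dz": 22.1,"twist": 0.6},
    {"dx": 0,"dy": -19.5,"dz": 25.8,"twist": 0.7},
    {"dx": 0,"dy": -22.3,"dz": 29.5,"twist": 0.8},
    {"dx": 0,"dy": -25,"dz": 33.2,"twist": 0.9},
    {"dx": 0,"dy": -27.8,"dz": 36.9,"twist": 1.0},
    {"dx": 0,"dy": -30.6,"dz": 40.6,"twist": 1.1},
    {"dx": 0,"dy": -33.4,"dz": 44.2,"twist": 1.2}
  ],
  "grip": -1
}}

```text
clock: 1.15
position: [0.493, 0.1449, 0.2393]
tool_rot: [0.028, 1.57, -1.569]
force: [0.1, -0.4, -0.5]
grip_width: 0.0856
```

```bash
python3 go.py "[.489,-.239,.20]"
```

```text
t 1.15 pos [0.493  0.1449 0.2393] q [-0.68  0.36  0.36  1.9  -0.16  0.9  -0.27] F [ 0.1 -0.4 -0.5] w 0.08562779033507263
[[ 0.     1.    -0.026]
 [-0.001 -0.026 -1.   ]
 [-1.     0.     0.001]]
[.489,-.239,.20] shift cm [ 3.95  0.59 38.39]
```

Emit:
{"fn": "arm_command", "kwargs": {
  "commands": [
    {"dz": 3.9},
    {"dz": 7.8},
    {"dz": 11.7},
    {"dx": 0.5,"dy": 0.2,"dz": 15.6},
    {"dx": 1,"dy": 0.3,"dz": 19.5},
    {"dx": 2,"dy": 0.4,"dz": 23.4},
    {"dx": 3,"dy": 0.5,"dz": 27.3},
    {"dx": 3.5,"dy": 0.6,"dz": 31.2},
    {"dx": 4,"dy": 0.6,"dz": 35},
    {"dx": 4,"dy": 0.6,"dz": 38.4},
    {"dx": 4,"dy": 0.6,"dz": 38.4},
    {"dx": 4,"dy": 0.6,"dz": 38.4}
  ]
}}

```text
validation failed for argument at $.co...
```

```bash
python3 go.py "[.489,-.239,.038]"; python3 - <<'E'
from h import *
im=save("wrist","pics/wrist1.png")
print(proj("wrist",[.489,-.239,.06]))
m=cv2.inRange(cv2.cvtColor(im,cv2.COLOR_RGB2HSV),(3,190,100),(14,255,255))
cs,h=cv2.findContours(m,cv2.RETR_CCOMP,cv2.CHAIN_APPROX_NONE)
for c,hh in zip(cs,h[0]):
  if cv2.contourArea(c)>80: e=cv2.fitEllipse(c);print(hh[3],e,onplane("wrist",*e[0],.06))
E
```

```text
t 1.15 pos [0.493  0.1449 0.2393] q [-0.68  0.36  0.36  1.9  -0.16  0.9  -0.27] F [ 0.1 -0.4 -0.5] w 0.08562779033507263
[[ 0.     1.    -0.026]
 [-0.001 -0.026 -1.   ]
 [-1.     0.     0.001]]
[.489,-.239,.038] shift cm [20.15  0.59 38.38]
[326.96108336 476.87305001]Traceback (most recent call last):
  File "<stdin>", line 6, in <module>
TypeError: 'NoneType' object is not subscriptable
```

View pics/wrist1.png

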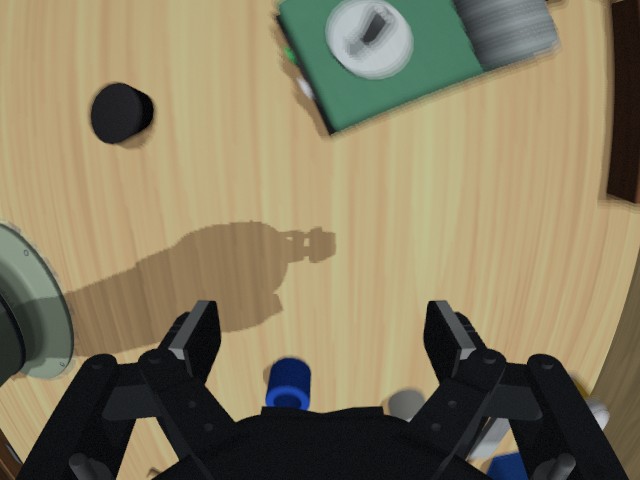

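The command needs all four keys in every row. This wrist view also shows the flange, at about (370, 38).

Emit:
{"fn": "arm_command", "kwargs": {
  "commands": [
    {"dx": 0,"dy": 0,"dz": 3.9,"twist": 0},
    {"dx": 0,"dy": 0,"dz": 7.8,"twist": 0},
    {"dx": 0,"dy": 0.2,"dz": 11.7,"twist": 0},
    {"dx": 0.5,"dy": 0.2,"dz": 15.6,"twist": 0},
    {"dx": 1,"dy": 0.3,"dz": 19.5,"twist": 0},
    {"dx": 2,"dy": 0.4,"dz": 23.4,"twist": 0},
    {"dx": 3,"dy": 0.5,"dz": 27.3,"twist": 0},
    {"dx": 3.5,"dy": 0.6,"dz": 31.2,"twist": 0},
    {"dx": 4,"dy": 0.6,"dz": 35,"twist": 0},
    {"dx": 4,"dy": 0.6,"dz": 38.4,"twist": 0},
    {"dx": 4,"dy": 0.6,"dz": 38.4,"twist": 0},
    {"dx": 4,"dy": 0.6,"dz": 38.4,"twist": 0}
  ]
}}

```text
clock: 2.2
position: [0.4858, -0.2486, 0.2006]
tool_rot: [0.374, 1.567, -1.241]
force: [-0.1, 0.8, -1.1]
grip_width: 0.086
```

```bash
python3 go.py "[.489,-.239,.10]" "[.489,-.239,.034]"; python3 - <<'E'
from h import *
im=save("wrist","pics/wrist2.png")
print(proj("wrist",[.489,-.239,.06]))
m=cv2.inRange(cv2.cvtColor(im,cv2.COLOR_RGB2HSV),(3,190,100),(14,255,255))
cs,h=cv2.findContours(m,cv2.RETR_CCOMP,cv2.CHAIN_APPROX_NONE)
for c in cs:
  if cv2.contourArea(c)>80: e=cv2.fitEllipse(c);print(e,onplane("wrist",*e[0],.06))
E
```

```text
t 2.2 pos [ 0.4858 -0.2486  0.2006] q [ 0.05  0.48  0.42  1.87 -0.25  0.85  0.56] F [-0.1  0.8 -1.1] w 0.08597483851245705
[[ 0.001  0.999 -0.045]
 [-0.004 -0.045 -0.999]
 [-1.     0.001  0.004]]
[.489,-.239,.10] shift cm [10.06  0.26 -1.01]
[.489,-.239,.034] shift cm [16.66  0.25 -1.04]
[323.87724582 210.76877025]
((327.4985046386719, 207.78878784179688), (38.66328811645508, 43.010047912597656), 68.30549621582031) [ 0.49185071 -0.23677517  0.06      ]
((326.24139404296875, 136.55252075195312), (50.34302520751953, 70.10070037841797), 0.0) [ 0.49304935 -0.182753    0.06      ]
```

View pics/wrist2.png

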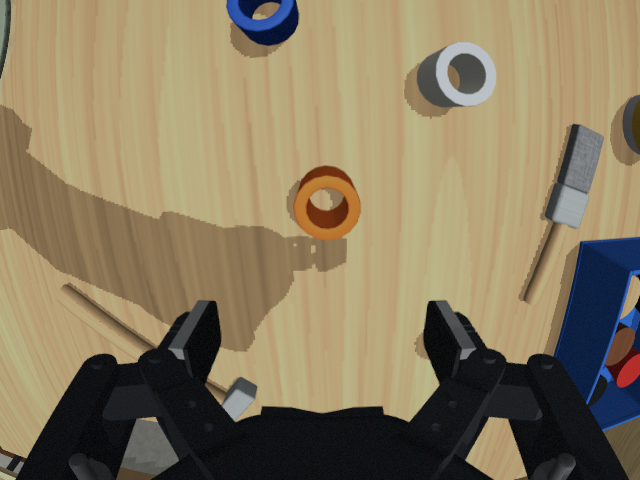

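Emit:
{"fn": "arm_command", "kwargs": {
  "commands": [
    {"dx": 2,"dy": 0.4,"dz": -1.1,"twist": 0},
    {"dx": 5,"dy": 0.4,"dz": -1.1,"twist": 0},
    {"dx": 8,"dy": 0.4,"dz": -1.1,"twist": 0},
    {"dx": 9.5,"dy": 0.4,"dz": -1.1,"twist": 0},
    {"dx": 9.5,"dy": 0.4,"dz": -1.1,"twist": 0},
    {"dx": 9.5,"dy": 0.4,"dz": -1.1,"twist": 0}
  ]
}}

```text
clock: 2.75
position: [0.491, -0.2354, 0.1056]
tool_rot: [0.214, 1.568, -1.398]
force: [0.4, 0.1, 0.7]
grip_width: 0.0853
```

```bash
python3 go.py "[.490,-.238,.031]"
```

```text
t 2.75 pos [ 0.491  -0.2354  0.1056] q [ 0.09  0.61  0.35  1.94 -0.33  0.65  0.6 ] F [0.4 0.1 0.7] w 0.08534242115743237
[[ 0.     0.999 -0.041]
 [-0.003 -0.041 -0.999]
 [-1.     0.001  0.003]]
[.490,-.238,.031] shift cm [ 7.46 -0.09  0.25]
```

Emit:
{"fn": "arm_command", "kwargs": {
  "commands": [
    {"dx": 2,"dy": -0.1,"dz": 0.25,"twist": 0},
    {"dx": 4,"dy": -0.1,"dz": 0.25,"twist": 0},
    {"dx": 6,"dy": -0.1,"dz": 0.25,"twist": 0},
    {"dx": 7.1,"dy": -0.1,"dz": 0.25,"twist": 0},
    {"dx": 7.4,"dy": -0.1,"dz": 0.25,"twist": 0},
    {"dx": 7.4,"dy": -0.1,"dz": 0.25,"twist": 0},
    {"dx": 7.4,"dy": -0.1,"dz": 0.25,"twist": 0}
  ]
}}

```text
clock: 3.33
position: [0.4905, -0.2382, 0.0328]
tool_rot: [0.545, 1.567, -1.067]
force: [0.7, 0.1, -0.0]
grip_width: 0.0855
```

```bash
python3 go.py "[.490,-.238,.031]"; python3 -c "
from h import *
save('wrist','pics/wrist3.png')"
```

```text
t 3.3333 pos [ 0.4905 -0.2382  0.0328] q [ 0.15  0.73  0.27  1.96 -0.38  0.5   0.65] F [ 0.7  0.1 -0. ] w 0.08550652419694851
[[ 0.002  0.999 -0.041]
 [-0.003 -0.041 -0.999]
 [-1.     0.002  0.003]]
[.490,-.238,.031] shift cm [ 0.18 -0.05 -0.02]
```

View pics/wrist3.png

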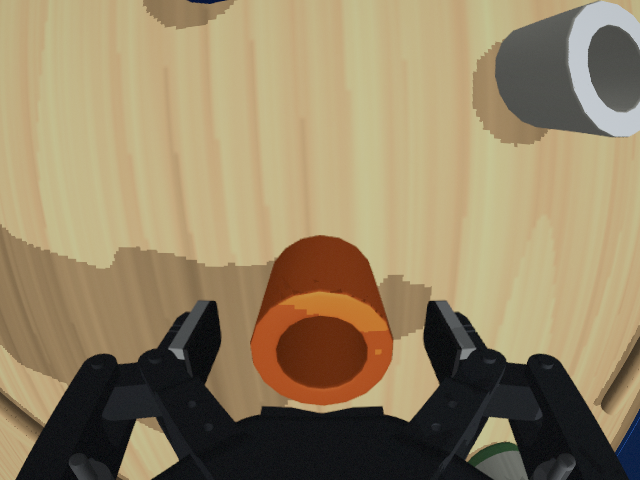

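The sleeve sits between the jaws, with its top rim centred at about (321, 348). I'll check that point numerically, then close.

```bash
python3 -c "
from h import *
print(onplane('wrist',321.5,347.5,.06))"
```

```text
[ 0.49087565 -0.23614604  0.06      ]
```

Emit:
{"fn": "arm_command", "kwargs": {
  "commands": [
    {"dx": 0.1,"dy": 0,"dz": 0,"twist": 0},
    {"dx": 0.1,"dy": 0,"dz": 0,"twist": 0},
    {"dx": 0.1,"dy": 0,"dz": 0,"twist": 0},
    {"dx": 0.1,"dy": 0,"dz": 0,"twist": 0},
    {"dx": 0.1,"dy": 0,"dz": 0,"twist": 0},
    {"dx": 0.1,"dy": 0,"dz": 0,"twist": 0},
    {"dx": 0.1,"dy": 0,"dz": 0,"twist": 0},
    {"dx": 0.1,"dy": 0,"dz": 0,"twist": 0}
  ],
  "grip": 1,
  "squeeze": 40
}}

```text
clock: 4.05
position: [0.4909, -0.2383, 0.0326]
tool_rot: [0.755, 1.567, -0.857]
force: [-1.4, 3.0, 12.8]
grip_width: 0.0507
```

Emit:
{"fn": "arm_command", "kwargs": {
  "commands": [
    {"dx": -1,"dy": 0,"dz": 0,"twist": 0},
    {"dx": -3,"dy": 0,"dz": 0,"twist": 0},
    {"dx": -6,"dy": 0,"dz": 0,"twist": 0},
    {"dx": -9,"dy": 0,"dz": 0,"twist": 0},
    {"dx": -12,"dy": 0,"dz": 0,"twist": 0},
    {"dx": -15,"dy": 0,"dz": 0,"twist": 0},
    {"dx": -17.5,"dy": 0,"dz": 0,"twist": 0},
    {"dx": -19,"dy": 0,"dz": 0,"twist": 0},
    {"dx": -19,"dy": 0,"dz": 0,"twist": 0},
    {"dx": -19,"dy": 0,"dz": 0,"twist": 0}
  ]
}}

```text
clock: 4.88
position: [0.4905, -0.2376, 0.2234]
tool_rot: [0.961, 1.565, -0.651]
force: [-0.5, 0.1, -1.6]
grip_width: 0.0503
```

```bash
python3 go.py "[.531,.200,.225]" "[.531,.295,.225]"; python3 -c "
from h import *
im=save('wrist','pics/wrist4.png')
save('side','pics/side4.png')
"
```

```text
t 4.8833 pos [ 0.4905 -0.2376  0.2234] q [ 0.02  0.44  0.44  1.85 -0.24  0.89  0.53] F [-0.5  0.1 -1.6] w 0.05031042601060486
[[ 0.004  0.999 -0.041]
 [-0.003 -0.041 -0.999]
 [-1.     0.005  0.003]]
[.531,.200,.225] shift cm [ -0.28   2.27 -43.89]
[.531,.295,.225] shift cm [ -0.32   1.88 -53.38]
```

View pics/wrist4.png

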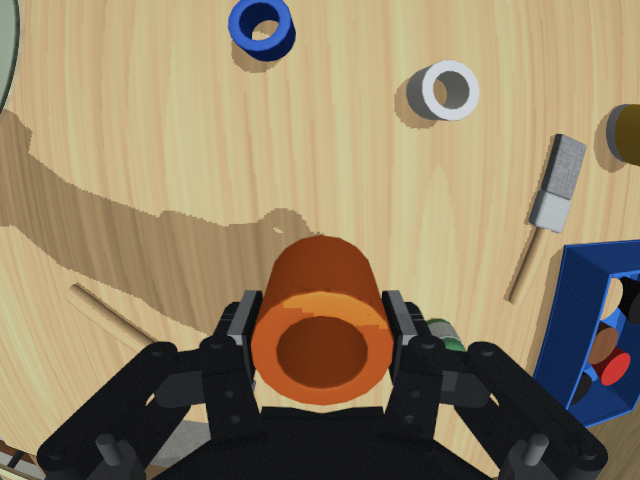

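View pics/side4.png

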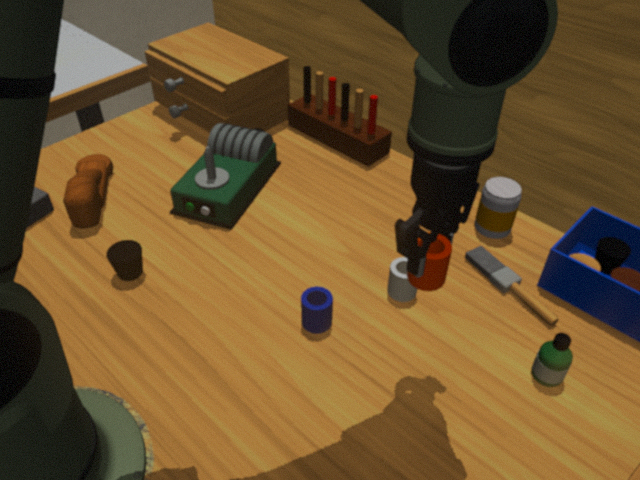

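Emit:
{"fn": "arm_command", "kwargs": {
  "commands": [
    {"dx": -0.2,"dy": 0.1,"dz": -2,"twist": 0},
    {"dx": -0.3,"dy": 0.3,"dz": -6,"twist": 0},
    {"dx": -0.3,"dy": 0.5,"dz": -10,"twist": 0},
    {"dx": -0.3,"dy": 0.7,"dz": -14,"twist": 0},
    {"dx": -0.3,"dy": 0.9,"dz": -18,"twist": 0},
    {"dx": -0.3,"dy": 1.1,"dz": -22,"twist": 0},
    {"dx": -0.3,"dy": 1.3,"dz": -26,"twist": 0},
    {"dx": -0.3,"dy": 1.6,"dz": -30,"twist": 0},
    {"dx": -0.3,"dy": 1.8,"dz": -34,"twist": 0},
    {"dx": -0.3,"dy": 2.0,"dz": -37,"twist": 0},
    {"dx": -0.3,"dy": 2.2,"dz": -39.5,"twist": 0},
    {"dx": -0.3,"dy": 2.3,"dz": -40.5,"twist": 0}
  ]
}}

```text
clock: 5.98
position: [0.5287, 0.1702, 0.2225]
tool_rot: [-0.026, 1.568, -1.633]
force: [-0.1, -0.1, -2.2]
grip_width: 0.0508
```

Emit:
{"fn": "arm_command", "kwargs": {
  "commands": [
    {"dx": 0,"dy": 0,"dz": 0,"twist": 0},
    {"dx": 0,"dy": 0,"dz": 0,"twist": 0}
  ]
}}

```text
clock: 6.15
position: [0.5281, 0.1701, 0.2214]
tool_rot: [-0.436, 1.567, -2.043]
force: [0.0, -1.0, -1.5]
grip_width: 0.0505
```

```bash
python3 go.py "[.531,.295,.225]"; python3 - <<'E'
from h import *
im=save('wrist','pics/wrist5.png')
for z in(.066,.136): print(proj("wrist",[.531,.295,z]))
m=cv2.inRange(cv2.cvtColor(im,cv2.COLOR_RGB2HSV),(0,0,140),(180,50,255))
cs,_=cv2.findContours(m,cv2.RETR_EXTERNAL,cv2.CHAIN_APPROX_NONE)
for c in cs:
  if cv2.contourArea(c)>600: e=cv2.fitEllipse(cv2.convexHull(c));print(e,onplane("wrist",*e[0],.066))
E
```

```text
t 6.15 pos [0.5281 0.1701 0.2214] q [-0.69  0.46  0.38  1.82 -0.2   0.91 -0.26] F [ 0.  -1.  -1.5] w 0.050457143166166486
[[-0.002  0.999 -0.036]
 [-0.004 -0.036 -0.999]
 [-1.    -0.002  0.004]]
[.531,.295,.225] shift cm [ -0.41  -0.16 -12.49]
[318.70807215  57.0945063 ]
[317.70483453  38.39351197]
((37.84804916381836, 379.5726623535156), (26.57999610900879, 44.499603271484375), 49.458892822265625) [ 0.14141942 -0.03653905  0.066     ]
((503.72314453125, 55.75918960571289), (23.644756317138672, 73.21297454833984), 71.12713623046875) [0.6838426  0.30242539 0.066     ]
((322.4594421386719, 57.89611053466797), (83.74983215332031, 88.36878967285156), 91.36157989501953) [0.53382895 0.29424881 0.066     ]
((493.1118469238281, 31.05104637145996), (21.852012634277344, 78.60765075683594), 73.0341796875) [0.67486918 0.32299177 0.066     ]
((481.40093994140625, 10.417312622070312), (26.454118728637695, 69.0184326171875), 77.95075988769531) [0.66522744 0.34014106 0.066     ]
```

View pics/wrist5.png

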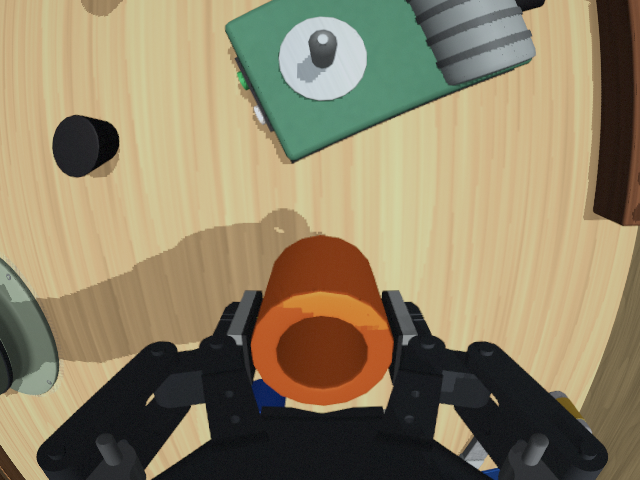

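Emit:
{"fn": "arm_command", "kwargs": {
  "commands": [
    {"dx": 0,"dy": -0.1,"dz": -2,"twist": 0},
    {"dx": 0,"dy": -0.1,"dz": -5,"twist": 0},
    {"dx": 0,"dy": -0.1,"dz": -8,"twist": 0},
    {"dx": 0,"dy": -0.1,"dz": -10.5,"twist": 0},
    {"dx": 0,"dy": -0.1,"dz": -12,"twist": 0},
    {"dx": 0,"dy": -0.1,"dz": -12.4,"twist": 0},
    {"dx": 0,"dy": -0.1,"dz": -12.4,"twist": 0},
    {"dx": 0,"dy": -0.1,"dz": -12.4,"twist": 0},
    {"dx": 0,"dy": -0.1,"dz": -12.4,"twist": 0}
  ]
}}

```text
clock: 6.95
position: [0.5324, 0.291, 0.2215]
tool_rot: [-0.242, 1.566, -1.853]
force: [0.0, -0.5, -1.3]
grip_width: 0.0504
```

```bash
python3 go.py "[.532,.294,.20]" "[.532,.294,.10]"; python3 - <<'E'
from h import *
w=save('wrist','pics/wrist6.png');t=save('top','pics/top6.png');s=save('side','pics/side6.png')
b=lambda a,w,h:cv2.resize(a[:,:,::-1],(w,h),interpolation=cv2.INTER_CUBIC)
cv2.imwrite('pics/c6.png',np.hstack([b(w,400,300),b(s[60:240,120:360],400,300)]))
E
```

```text
t 6.95 pos [0.5324 0.291  0.2215] q [-0.84  0.54  0.36  1.68 -0.22  0.97 -0.45] F [ 0.  -0.5 -1.3] w 0.05038814092631146
[[-0.001  0.999 -0.04 ]
 [-0.004 -0.04  -0.999]
 [-1.    -0.001  0.004]]
[.532,.294,.20] shift cm [ 2.14 -0.05 -0.31]
[.532,.294,.10] shift cm [12.14 -0.04 -0.35]
```

View pics/c6.png

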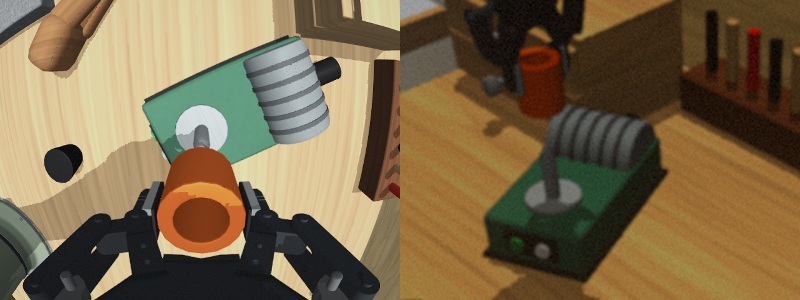

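```bash
python3 - <<'E'
from h import *
s=cv2.imread('pics/side6.png'); hsv=cv2.cvtColor(s,cv2.COLOR_BGR2HSV)
m=cv2.inRange(hsv,(0,180,60),(14,255,255)); m[:, :180]=0; m[:,240+20:]=0; m[140:]=0
cs,_=cv2.findContours(m,cv2.RETR_EXTERNAL,cv2.CHAIN_APPROX_NONE); c=max(cs,key=cv2.contourArea); print(cv2.boundingRect(c),cv2.minAreaRect(c))
for p in([.532,.291,.189],[.532,.291,.219],[.532,.291,.249],[.532,.294,.066],[.532,.294,.133],[.532,.294,.189],[.532,.294,.219]): print(p,proj("side",p))
for r in range(145,180,3):
    row=s[r,195:235].astype(int); print(r,row.sum(1)//3)
x=s[75:215,175:255]; cv2.imwrite('pics/s6z.png',cv2.resize(x,None,fx=4.2,fy=4.2,interpolation=cv2.INTER_CUBIC))
t=cv2.imread('pics/top6.png')[200:300,110:230]; cv2.imwrite('pics/t6z.png',cv2.resize(t,None,fx=5,fy=5,interpolation=cv2.INTER_CUBIC))
E
```

```text
(190, 87, 30, 45) ((204.7827911376953, 109.08152770996094), (28.767372131347656, 44.221805572509766), 2.0454084873199463)
[0.532, 0.291, 0.189] [206.35368026 123.6525349 ]
[0.532, 0.291, 0.219] [204.29421652 109.1605459 ]
[0.532, 0.291, 0.249] [202.15421559  94.10183462]
[0.532, 0.294, 0.066] [213.0961382 177.1587808]
[0.532, 0.294, 0.133] [209.01570619 148.69142075]
[0.532, 0.294, 0.189] [205.34244894 123.06473806]
[0.532, 0.294, 0.219] [203.26660506 108.58249821]
145 [110 117 111 109 117 111 112 105  91  77  73  65  60  59  56  55  57  52
  37  36  40  51  60  62  61  61  58  45  41  41  60  66  68  66  66  57
  45  39  43  63]
148 [108 110 107 115 113 112 115 113 113 108  86  62  65  52  46  50  48  42
  35  32  39  46  52  55  55  51  44  37  35  47  56  56  61  62  57  45
  37  37  57  61]
151 [103 105 108 107 111 109 112 107 102  81  64  56  50  53  50  47  37  35
  30  28  29  42  47  44  49  44  38  32  31  42  52  52  49  46  52  35
  25  37  50  52]
154 [104 105 104 109 107 106  99  86  62  52  41  53  45  46  42  46  44  36
  38  42  40  42  45  43  48  43  36  28  25  35 
[... 603 characters left out ...]
 53 49 48 51 50 50 52 52 52]
169 [ 53  47  49  55  52  57  65  75  93  96 101  74  50  45  53  45  44  46
  43  47  76 110 117 117 116 118 108 100  93  81  66  55  52  53  55  57
  48  50  51  53]
172 [ 55  55  68  86 105 108 115 117 109 115 107  89  58  50  52  45  47  48
  41  39  63 100 115 115 112 113 112 116 120 113 118 108  91  64  57  48
  55  51  49  52]
175 [ 72  96 108 117 117 110 116 112 114 121 111 101  75  53  49  50  47  38
  42  35  56  91 109 114 117 115 117 115 117 117 118 115 109  91  71  54
  57  50  54  55]
178 [101 113 116 113 113 118 119 119 112 115 117 108  80  60  48  49  47  47
  42  47  69  93 118 115 118 115 116 111 114 119 118 115 105  80  58  50
  59  53  53  46]
```

View pics/s6z.png

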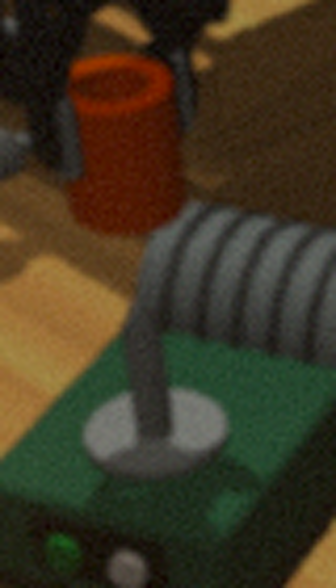

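View pics/t6z.png

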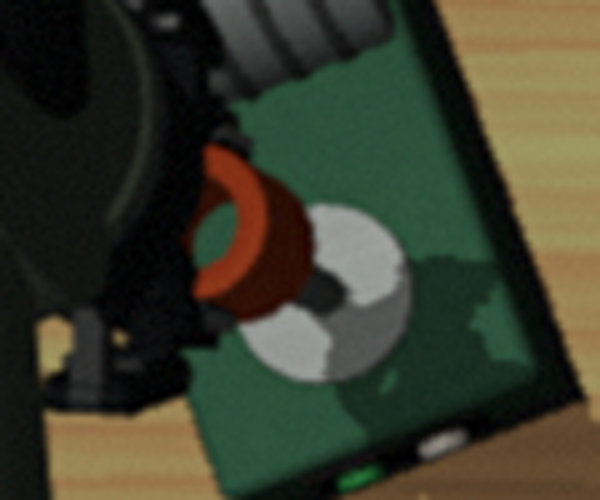

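Measured from the side view, the sleeve needs about 4 mm more in +y and 1–2 mm less in x. I'll correct that while lowering to just above the tip.

Emit:
{"fn": "arm_command", "kwargs": {
  "commands": [
    {"dx": 1,"dy": -0.15,"dz": -0.5,"twist": 0},
    {"dx": 2.5,"dy": -0.15,"dz": -0.5,"twist": 0},
    {"dx": 3.7,"dy": -0.15,"dz": -0.5,"twist": 0},
    {"dx": 3.7,"dy": -0.15,"dz": -0.5,"twist": 0},
    {"dx": 3.7,"dy": -0.15,"dz": -0.5,"twist": 0},
    {"dx": 3.7,"dy": -0.15,"dz": -0.5,"twist": 0}
  ]
}}

```text
clock: 7.6
position: [0.5311, 0.2968, 0.1847]
tool_rot: [-0.219, 1.567, -1.829]
force: [0.5, 0.6, -1.8]
grip_width: 0.0506
```

```bash
python3 go.py "[.531,.2955,.13]" "[.531,.2955,.10]"; python3 - <<'E'
from h import *
s=save('side','pics/side7.png');t=save('top','pics/top7.png')
b=lambda a,w,h:cv2.resize(a[:,:,::-1],(w,h),interpolation=cv2.INTER_CUBIC)
cv2.imwrite('pics/c7.png',np.hstack([b(s[85:205,170:250],400,600),b(t[215:295,130:210],400,400)[:].repeat(1,0) if 0 else b(t[200:320,130:210],400,600)]))
E
```

```text
t 7.6 pos [0.5311 0.2968 0.1847] q [-0.84  0.58  0.34  1.71 -0.24  0.89 -0.44] F [ 0.5  0.6 -1.8] w 0.050571038574673814
[[-0.001  0.999 -0.039]
 [-0.004 -0.039 -0.999]
 [-1.    -0.001  0.004]]
[.531,.2955,.13] shift cm [5.47 0.   0.11]
[.531,.2955,.10] shift cm [8.47 0.   0.1 ]
```

View pics/c7.png

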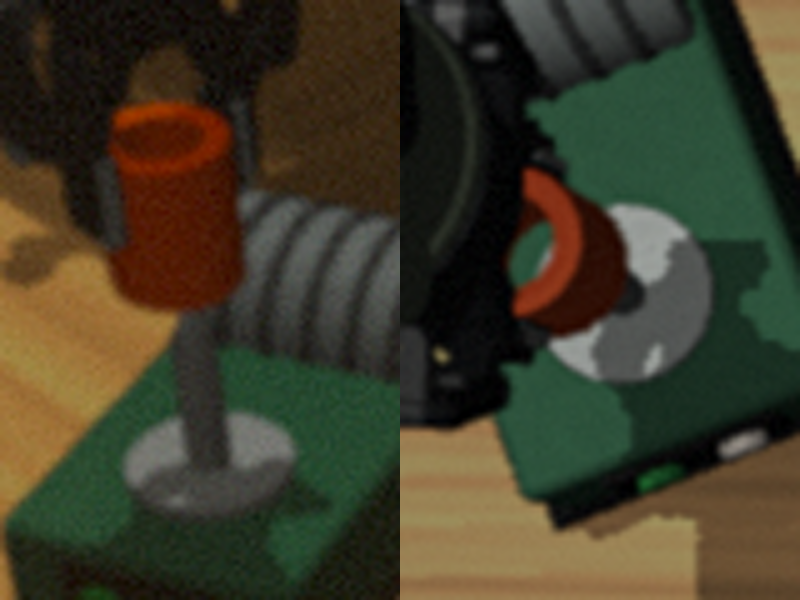

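Any remaining offset is under about 5 mm, and the clearance is 7 mm. The bore clearly covers the tip, so I'll lower it gently and watch the force.

Emit:
{"fn": "arm_command", "kwargs": {
  "commands": [
    {"dx": 0.7,"dy": 0,"dz": 0.1,"twist": 0},
    {"dx": 1.4,"dy": 0,"dz": 0.1,"twist": 0},
    {"dx": 2.1,"dy": 0,"dz": 0.1,"twist": 0},
    {"dx": 2.8,"dy": 0,"dz": 0.1,"twist": 0},
    {"dx": 3.4,"dy": 0,"dz": 0.1,"twist": 0},
    {"dx": 4,"dy": 0,"dz": 0.1,"twist": 0},
    {"dx": 4,"dy": 0,"dz": 0.1,"twist": 0},
    {"dx": 4,"dy": 0,"dz": 0.1,"twist": 0}
  ]
}}

```text
clock: 8.37
position: [0.531, 0.2957, 0.1447]
tool_rot: [-0.215, 1.567, -1.824]
force: [0.2, -0.4, -1.6]
grip_width: 0.0502
```

```bash
python3 go.py "[.531,.2955,.10]"; python3 - <<'E'
from h import *
s=save('side','pics/side8.png');t=save('top','pics/top8.png')
b=lambda a,w,h:cv2.resize(a[:,:,::-1],(w,h),interpolation=cv2.INTER_CUBIC)
cv2.imwrite('pics/c8.png',np.hstack([b(s[85:205,170:250],400,600),b(t[200:320,130:210],400,600)]))
E
```

```text
t 8.3667 pos [0.531  0.2957 0.1447] q [-0.82  0.63  0.32  1.74 -0.26  0.81 -0.42] F [ 0.2 -0.4 -1.6] w 0.05020741730038213
[[-0.001  0.999 -0.039]
 [-0.004 -0.039 -0.999]
 [-1.    -0.001  0.004]]
[.531,.2955,.10] shift cm [4.47 0.   0.  ]
```

View pics/c8.png

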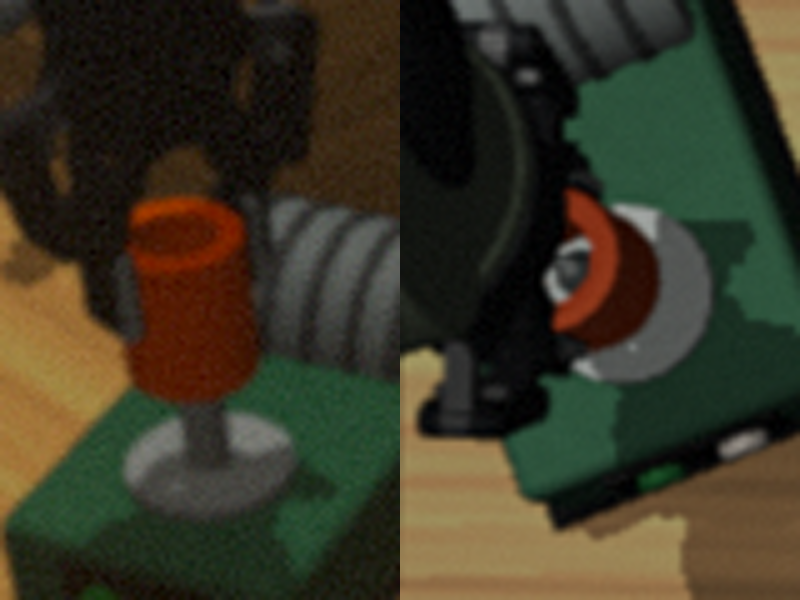

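The sleeve is on the spindle: the top view shows the tip inside the bore at about (570, 265), and there is no contact force. I'll lower it the rest of the way to the flange.

Emit:
{"fn": "arm_command", "kwargs": {
  "commands": [
    {"dx": 0.7,"dy": 0,"dz": 0,"twist": 0},
    {"dx": 1.4,"dy": 0,"dz": 0,"twist": 0},
    {"dx": 2.1,"dy": 0,"dz": 0,"twist": 0},
    {"dx": 2.8,"dy": 0,"dz": 0,"twist": 0},
    {"dx": 3.4,"dy": 0,"dz": 0,"twist": 0},
    {"dx": 3.9,"dy": 0,"dz": 0,"twist": 0},
    {"dx": 4.2,"dy": 0,"dz": 0,"twist": 0},
    {"dx": 4.4,"dy": 0,"dz": 0,"twist": 0},
    {"dx": 4.4,"dy": 0,"dz": 0,"twist": 0},
    {"dx": 4.4,"dy": 0,"dz": 0,"twist": 0}
  ]
}}

```text
clock: 9.3
position: [0.5314, 0.2957, 0.1014]
tool_rot: [0.021, 1.568, -1.589]
force: [-0.2, 0.6, -1.7]
grip_width: 0.0504
```

Emit:
{"fn": "arm_command", "kwargs": {
  "commands": [
    {"dx": 0.1,"dy": 0,"dz": 0,"twist": 0},
    {"dx": 0.2,"dy": 0,"dz": 0,"twist": 0},
    {"dx": 0.2,"dy": 0,"dz": 0,"twist": 0}
  ]
}}

```text
clock: 9.55
position: [0.5314, 0.2957, 0.0994]
tool_rot: [0.049, 1.568, -1.561]
force: [-0.8, 0.4, -1.7]
grip_width: 0.05
```

Emit:
{"fn": "arm_command", "kwargs": {
  "commands": [
    {"dx": 0.1,"dy": 0,"dz": 0,"twist": 0},
    {"dx": 0.2,"dy": 0,"dz": 0,"twist": 0},
    {"dx": 0.2,"dy": 0,"dz": 0,"twist": 0}
  ]
}}

```text
clock: 9.8
position: [0.5315, 0.2959, 0.0986]
tool_rot: [0.185, 1.568, -1.425]
force: [-7.5, -2.8, 20.6]
grip_width: 0.0499
```

Contact came at z = 0.0986, as predicted, with a 20 N upward force. I'll release and rise.

Emit:
{"fn": "arm_command", "kwargs": {
  "commands": [
    {"dx": 0,"dy": 0,"dz": 0,"twist": 0},
    {"dx": 0,"dy": 0,"dz": 0,"twist": 0},
    {"dx": 0,"dy": 0,"dz": 0,"twist": 0},
    {"dx": 0,"dy": 0,"dz": 0,"twist": 0},
    {"dx": 0,"dy": 0,"dz": 0,"twist": 0},
    {"dx": 0,"dy": 0,"dz": 0,"twist": 0},
    {"dx": 0,"dy": 0,"dz": 0,"twist": 0},
    {"dx": 0,"dy": 0,"dz": 0,"twist": 0}
  ],
  "grip": -1
}}

```text
clock: 10.47
position: [0.5315, 0.2958, 0.0986]
tool_rot: [0.157, 1.568, -1.453]
force: [0.1, -0.2, -0.3]
grip_width: 0.0851
```

Emit:
{"fn": "arm_command", "kwargs": {
  "commands": [
    {"dx": -1,"dy": 0,"dz": 0,"twist": 0},
    {"dx": -3,"dy": 0,"dz": 0,"twist": 0},
    {"dx": -6,"dy": 0,"dz": 0,"twist": 0},
    {"dx": -9,"dy": 0,"dz": 0,"twist": 0},
    {"dx": -12,"dy": 0,"dz": 0,"twist": 0},
    {"dx": -14,"dy": 0,"dz": 2,"twist": 0},
    {"dx": -14,"dy": 0,"dz": 5,"twist": 0},
    {"dx": -14,"dy": 0,"dz": 8,"twist": 0},
    {"dx": -14,"dy": 0,"dz": 11,"twist": 0},
    {"dx": -14,"dy": 0,"dz": 13,"twist": 0},
    {"dx": -14,"dy": 0,"dz": 13,"twist": 0},
    {"dx": -14,"dy": 0,"dz": 13,"twist": 0}
  ]
}}

```text
clock: 11.47
position: [0.5266, 0.1654, 0.2398]
tool_rot: [0.544, 1.569, -1.067]
force: [0.1, 1.2, 0.0]
grip_width: 0.0854
```

```bash
python3 go.py; python3 - <<'E'
from h import *
s=save('side','pics/side9.png');t=save('top','pics/top9.png');w=save('wrist','pics/wrist9.png')
b=lambda a,w,h:cv2.resize(a[:,:,::-1],(w,h),interpolation=cv2.INTER_CUBIC)
cv2.imwrite('pics/c9.png',np.vstack([np.hstack([b(s,400,300),b(t,400,300)]),np.hstack([b(s[115:235,150:310],400,300),b(w,400,300)])]))
for nm,im in(("top",t),("side",s)):
  hsv=cv2.cvtColor(im,cv2.COLOR_RGB2HSV)
  for col,m,z in(("o",cv2.inRange(hsv,(3,190,100),(14,255,255)),.126),("b",cv2.inRange(hsv,(112,120,50),(130,255,255)),.06)):
    cs,_=cv2.findContours(m,cv2.RETR_CCOMP,cv2.CHAIN_APPROX_NONE)
    for c in cs:
      if cv2.contourArea(c)>80: e=cv2.fitEllipse(c);print(nm,col,np.round(e[0],1),np.round(e[1],1),np.round(onplane(nm,*e[0],z),4))
E
```

```text
t 11.4667 pos [0.5266 0.1654 0.2398] q [-0.7   0.43  0.39  1.81 -0.19  0.94 -0.27] F [0.1 1.2 0. ] w 0.08535284016585429
[[ 0.001  0.999 -0.041]
 [-0.002 -0.041 -0.999]
 [-1.     0.001  0.002]]
top b [370.8 307.9] [26.1 26.5] [ 0.4461 -0.0764  0.06  ]
top b [370.7 307.9] [17.9 18.3] [ 0.4461 -0.0761  0.06  ]
side o [ 85.9 175.1] [24.4 54.8] [0.3274 0.3953 0.126 ]
side o [207.5 152.4] [14.1 25.1] [0.5281 0.295  0.126 ]
side b [316.4 298.7] [22.9 30. ] [ 0.4441 -0.0762  0.06  ]
side b [316.5 297.5] [14.2 19.6] [ 0.446  -0.0747  0.06  ]
side b [615.8 307.7] [46.8 62. ] [ 0.7582 -0.4298  0.06  ]
side b [563.6 250.3] [17.2 86. ] [ 0.8257 -0.3088  0.06  ]
```

View pics/c9.png

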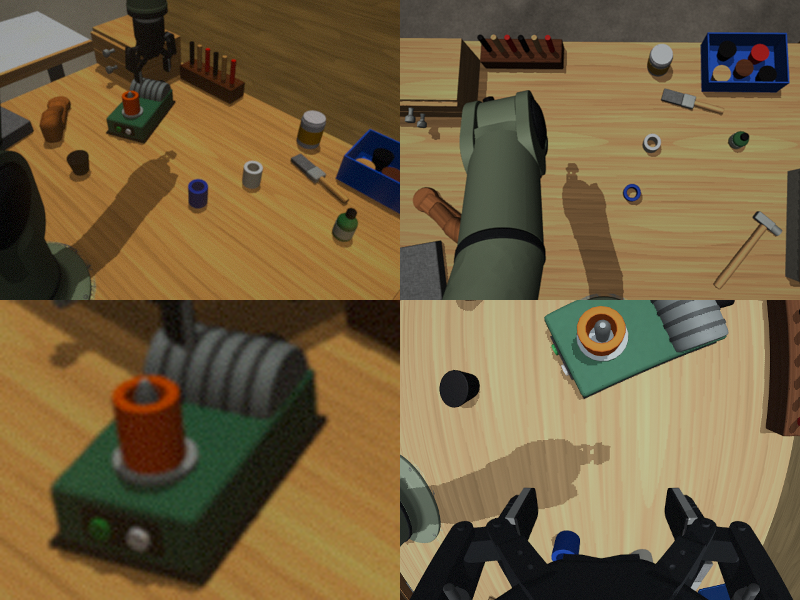

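The pictures show the sleeve standing upright on the flange, with the cone tip sticking out of the bore. The gripper is clear, and the blue and white sleeves have not moved.

```bash
python3 -c "
from h import *
print(order.job_done())"
```

```text
the job is handed in; nothing more can be done
None
```

The orange sleeve is on the spindle, seated on the flange and released, and I handed the job in at about 11.6 s; it returned no verdict.

- **Lowering:** I gripped the sleeve at 40 N and lowered it in the grip all the way. It touched the flange at a TCP height of 0.0986 m, exactly where expected, with about 20 N of contact force.
- **Final checks:** The last pictures show the sleeve upright on the flange with the spindle's cone showing above it. The gripper was open and about 13 cm away, with no force on the tool beyond sensor noise.
- **Other sleeves:** The blue sleeve measured within 1 mm of where it started. I checked the white one only by eye, and it had not moved.
- **What disagreed or failed:**
  - **Spindle position:** The side, top and wrist views differed by 2–4 mm on where the spindle stood, and how far the verticals appeared to tilt in the side view did not match the calibration. I used a middle value within the 7 mm clearance, and nothing pressed sideways on the way down.
  - **Blocked view:** The arm hid the sleeve from the top camera at the end, so the final position check is from the side and wrist views only.
  - **Refused move:** One move call was refused because I had left out some keys; the arm did not move.

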